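Shut the water valve and back it off two turns

TASK

Turn the water valve's handwheel clockwise (seen from above) by its crank handle until it is fully closed against its stop, then back it off, counter-clockwise, by exactly two full turns. Finish while still gripping the crank handle there, with the wheel at rest: do not let go at the end. Leave the soup bowl, the colander, the spice tin and the ladle standing where they are.

Things in the scene. Friction and masses are not known exactly. Their poses are not given: they have to be found in the camera images.
- valve: Brass stop valve in a steel pipe bridge fixed to the counter: 21 mm pipe rises from the counter at two feet 220 mm apart, runs level at 50 mm height along the valve's y axis, with the brass body in the middle. Origin on the counter under the middle of the valve, z up; the stem stands upright above it. It does not move.
- wheel_hub (a point): Middle of the handwheel's hub, on the upright stem axis, 122 mm above the counter. The level grey wheel has three spokes and a 12 mm thick rim, 112 mm over all (top of the rim at 128 mm, top of the hub's nut at 137 mm).
- crank_handle: Upright black round crank handle on the rim of the wheel, 22 mm in diameter and 50 mm tall, its axis 50 mm from the stem axis. Origin on its own axis at its lower end, 131 mm above the counter (its top is at 181 mm); z up. It spins freely on its pin, so a gripper holding it from above can carry it round in a circle without turning the tool.
- handwheel (a joint): Wheel angle in rad, growing counter-clockwise seen from above (opening): 0 = closed, against a hard stop; 6.283 = one turn open; limit 25. When closed, the crank handle lies in the valve's +x direction from the stem. Starts 0.3 to 1.3 turns open, stays where it is left, takes about 4 to 7 N at the handle to turn.
- soup_bowl: White ceramic bowl, 150 mm wide, 60 mm tall, standing beyond one foot of the pipe. Origin under its middle. To be left alone.
- colander: Green plastic colander, 210 mm wide, 85 mm tall, with two loop handles (248 mm over them), beyond the other foot. Origin under its middle. To be left alone.
- spice_tin: Red plastic spice tin with a twist cap, 62 mm wide, 87 mm tall. Origin under its middle. To be left alone.
- ladle: Steel ladle lying on the counter, bowl 80 mm wide and 28 mm tall, 345 mm long in all along its y axis with the bowl at -y. Origin on the counter under the handle, 130 mm from the bowl's middle. To be left alone.

How it is judged:
By the outcome, as a careful person would: the job done as asked, in the order asked, and still so for the second after the job is handed in, while the arm keeps its last pose, push and grip.
It also fails if it takes over 67 s, if anything falls off the work surface, if the arm or the gripper's body presses on something with over 40 N, if the wrist force passes 120 N, or if a joint passes its speed limit or range.

ROBOT

A 6-joint arm with a two-finger parallel gripper is mounted at the origin on the work surface. World frame = base frame: x ahead of the robot, y to its left, z up, the work surface at z = 0. Lengths are in m, angles in rad, forces in N, time in s.
With the tool pointing down it reaches from about 0.325 to 1 m from the base axis. Payload 5.1 kg.
Tool frame: the origin (TCP) lies between the finger pads, 19 mm behind the fingertips; this is the grasp point; z points along the fingers, y is the line along which they close (so a half turn about z gives the same grasp; the last joint's range is limited). The gripper opens to 85 mm and grips with 20 to 120 N. Pads are 22 mm wide; open, the fingers measure 114 mm over their backs; the gripper's body (76 mm by 85 mm) begins 54 mm behind the grasp point. The pads swing forward as they close: fully open they stand 13 mm farther back than shut.
Start: joints at [1.234, 0.124, 1.65, -0, 1.367, -0.083], TCP at [0.163, 0.629, 0.25] pointing down, gripper open.
Joint ranges: [-2.61, 2.61], [-1.02, 2.33], [0.03, 2.71], [-1.35, 4.49], [0.32, 2.68], [-2.91, 2.91]. Speed limits (rad/s): [2.57, 2.57, 3.14, 3.14, 3.14, 3.14].

INTERFACE

Orientations are given as a 3x3 rotation matrix whose columns are the frame's x, y, z axes.
In Python, from cell import env gives the robot as it stands.
- The arm moves only by the tool drive_tool, never from a script. Its argument "deltas" is text: rows parted by semicolons, each of 5 numbers parted by spaces: the opening, from -1 (shut) to 1 (fully open), then the shift along the world's x, y, z in mm, then the turn about the world's z in degrees. In form: jaw dx dy dz roll; .... A call has 1 to 5 rows; each row shifts and turns the commanded pose from where the row before left it; what a row does not reach is not made up. A row lasts 1/8 s, in which the tool goes at most 62.5 mm and 10.7 degrees, less where a joint would pass 70% of its speed; a pose out of reach is approached as far as the arm can. A call is refused whole if a number of a shift passes 62.5 or a number of a turn 10.7, either way. A call with a gripper value outside its range is refused whole. The fingers move at their own pace and stop on an object; "grip_force" is the grip in N (left out, the last holds). Time passes only in rows, so rows that do not move let the fingers close. It gives the time, the measured TCP pose, the force, the opening and the grip force at its end, in the units of the state.
- env.state(): the state, without advancing time (a new reading comes with each control period).
- env.get_image(name): name is "scene" or "side" or "wrist"; returns a dict with "pixels" (480x640x3 uint8, red, green, blue), "depth" (480x640 float32, m along the optical axis (not along the pixel's ray), 0 where there is no reading), "fovy" (degrees; the focal length in pixels is half the picture's height over the tangent of half this angle, whatever the lens; pixels are square), "cx", "cy" (the principal point, pixels), "R" (3x3) and "t" (3): a world point X has camera coordinates R X + t. Camera axes: x right, y down, z forward; pixel columns grow to the right and rows downward; lengths in m; the calibration is good to about 2 mm. The wrist camera is an equidistant fisheye: a pixel r from the principal point sees the ray r / f radians off the axis. A picture is of the moment at which its call begins.
- env.job_done(): hands the job in; it is judged then, once.
The state is a dict: "time_s": time; "qpos": joint angles; "joint_vel": joint speeds; "joint_efforts": joint torques, N m; "position": TCP position; "orientation": TCP orientation; "ft_force": force on the tool from outside, world axes, zero at the start; "wrist_torque": the same for the moment, N m; "width": finger opening in m; "grip_force": force on a finger pad.
Only numpy, scipy, OpenCV 4.12 (cv2) and the standard library are available. Lean on these libraries where they do the work, as an engineer would, in place of code of your own. Each camera call takes 0.05 s, during which the arm holds its last target. There are 200 camera calls.

## Working session

There is one attempt and no reset: what is moved stays moved. The work goes in short steps, Python scripts to look and compute and a tool call to move; the robot and the scene stay as the last step left them, time stands still between calls to the robot, and variables do not carry over. Pictures are saved under pics/ and viewed, at most 10 in all, crops included, and the job is handed in when it is done.

Besides the shell and the picture viewer there is one more tool, called after "Request:" by a JSON object that holds its "name" and its "arguments". drive_tool: Moves the arm, as the interface text tells. Its arguments: {"type":"object","properties":{"deltas":{"type":"string"},"grip_force":{"type":"number"}},"required":["deltas"]}

```bash
mkdir -p pics; cat > h.py <<'E'
import numpy as np, cv2
from cell import env
def snap(n,f):
    d=env.get_image(n); np.savez('pics/'+f+'.npz',**d); cv2.imwrite('pics/'+f+'.png',d['pixels'][:,:,::-1]); return d
def world(d,u,v,z=None):
    """world points from depth image at pixels u,v (pinhole)"""
    f=240/np.tan(np.radians(d['fovy'])/2)
    u=np.asarray(u,float);v=np.asarray(v,float)
    r=np.stack([(u-d['cx'])/f,(v-d['cy'])/f,np.ones_like(u)],-1)
    c=-d['R'].T@d['t']; w=r@d['R']
    if z is None: s=d['depth'][v.astype(int),u.astype(int)]
    else: s=(z-c[2])/w[...,2]
    return c+w*s[...,None]
E
python3 - <<'E'
from h import *
a=snap('scene','s1');b=snap('side','d1')
for d in(a,b): print(d['fovy'],d['cx'],d['cy'],-d['R'].T@d['t'],d['R'][2])
s=env.state();print(s['time_s'],s['position'],s['orientation'],s['width'])
E
```

```text
50.28356128106074 321.44580196452046 241.18550260590243 [ 1.34954873 -0.13615902  0.87572268] [-0.69246809  0.16583701 -0.70212965]
53.988363394220606 325.06089003735997 242.33889531296973 [0.5171874  0.65314777 0.85276455] [ 0.07443467 -0.63106651 -0.7721493 ]
0.1 [0.16303983 0.62869122 0.24884681] [[-9.67980004e-01  2.51026476e-01 -6.47463101e-04]
 [ 2.51027258e-01  9.67978253e-01 -1.84853322e-03]
 [ 1.62699422e-04 -1.95187408e-03 -9.99998082e-01]] 0.08544589010406217
```

View pics/s1.png

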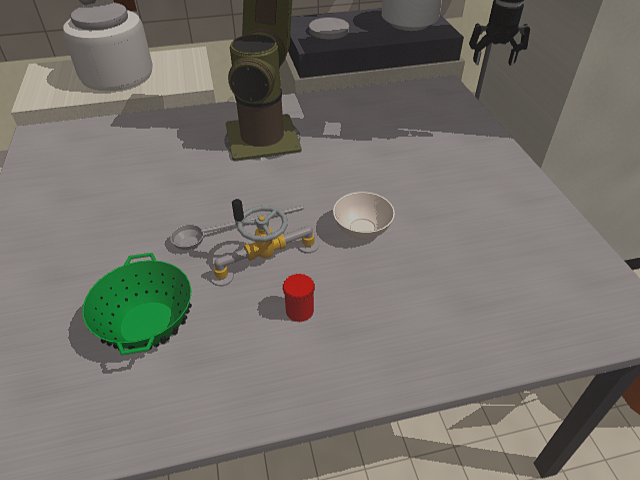

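View pics/d1.png

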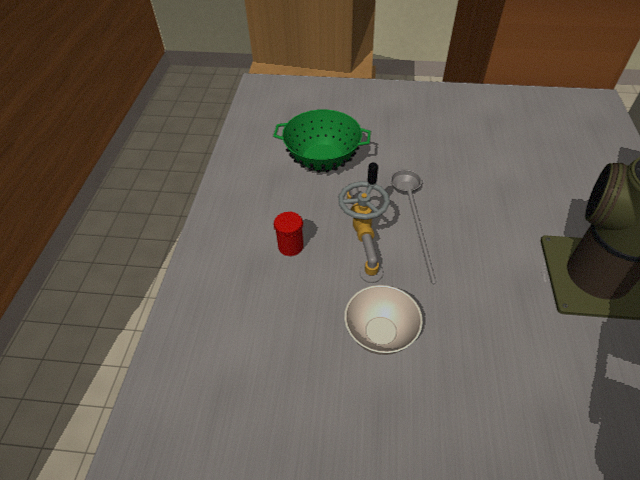

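The scene view shows the valve at about (263,240), with the black handle at (238,210). In the side view the wheel is at (363,200) and the handle at (373,173). The bowl, colander, tin and ladle stand around the valve.

```bash
python3 - <<'E'
from h import *
L=lambda f:dict(np.load('pics/'+f+'.npz'))
def ray(d,u,v):
    f=240/np.tan(np.radians(d['fovy'])/2); w=np.array([(u-d['cx'])/f,(v-d['cy'])/f,1])@d['R']; return -d['R'].T@d['t'],w/np.linalg.norm(w)
H=[];
for n,box in(('s1',(210,290,190,265)),('d1',(330,400,155,235))):
    d=L(n);x0,x1,y0,y1=box
    v,u=np.mgrid[y0:y1,x0:x1]; P=world(d,u,v); p=d['pixels'][y0:y1,x0:x1].astype(int)
    m=(p.max(-1)<50); k,lab,st,ce=cv2.connectedComponentsWithStats(m.astype(np.uint8)); i=1+st[1:,4].argmax()
    m=lab==i
    Q=P[m]; print(n,'handle px',st[i],ce[i]+[x0,y0],'z',np.percentile(Q[:,2],[2,50,98]),'xy',np.median(Q[:,:2],0))
    H.append(ray(d,*(ce[i]+[x0,y0])))
    r=(P[...,2]>.112)&(P[...,2]<.133)&(np.ptp(p,axis=-1)<40)&~m
    R=P[r]; print(' rim n',len(R))
    c=np.median(R[:,:2],0)
    for _ in range(20):
        D=np.hypot(*(R[:,:2]-c).T);S=R[(D>.04)&(D<.062)]
        A=np.c_[2*S[:,:2],np.ones(len(S))];q=np.linalg.lstsq(A,(S[:,:2]**2).sum(1),rcond=None)[0];c=q[:2]
    print(' circle',c,np.sqrt(q[2]+c@c),len(S),'z',np.percentile(S[:,2],[5,50,95]))
    # top of rim ellipse
    P=world(d,*np.meshgrid(np.arange(640),np.arange(480)));pp=d['pixels'].astype(int)
    hsv=cv2.cvtColor(d['pixels'],cv2.COLOR_RGB2HSV)
    for nm,mm in(('green',(abs(hsv[...,0].astype(int)-65)<15)&(hsv[...,1]>150)),('red',((hsv[...,0]<6)|(hsv[...,0]>174))&(hsv[...,1]>180)&(P[...,1]>-.5)&(P[...,2]>0)),('brass',(abs(hsv[...,0].astype(int)-20)<6)&(hsv[...,1]>150)&(np.hypot(P[...,0]-c[0],P[...,1]-c[1])<.16)&(P[...,2]<.035)&(P[...,2]>.004))):
        Q=P[mm]
        if nm=='brass':
            print(nm,len(Q)); 
            if len(Q)>20:
                _,lb,cc=cv2.kmeans(Q[:,:2].astype(np.float32),2,None,(3,50,1e-5),5,cv2.KMEANS_PP_CENTERS);print(cc,np.bincount(lb[:,0]))
        else:
            Q=Q[(Q[:,2]>.01)&(Q[:,2]<.1)];print(nm,Q.min(0),Q.max(0))
(c1,w1),(c2,w2)=H
s=np.linalg.lstsq(np.c_[w1,-w2],c2-c1,rcond=None)[0];a=c1+w1*s[0];b=c2+w2*s[1];print('handle tri',(a+b)/2,np.linalg.norm(a-b))
E
```

```text
s1 handle px [ 22   9  12  22 189] [237.40740741 209.67195767] z [0.13551112 0.16365651 0.18230691] xy [ 0.51232105 -0.11863997]
 rim n 895
 circle [ 0.52293032 -0.07114793] 0.04920592716365253 655 z [0.11957843 0.12489628 0.12849509]
green [ 0.51325521 -0.44545374  0.01000389] [ 0.7672326  -0.2384345   0.08859374]
red [ 0.64941672 -0.05602464  0.01013156] [0.71353409 0.00511146 0.08952563]
brass 169
[[ 0.5031147   0.03469498]
 [ 0.55691653 -0.17452538]] [71 98]
d1 handle px [  0   0  25  16 199] [340.02512563 161.53768844] z [0.01917527 0.05766523 0.08304357] xy [ 0.58331493 -0.26489186]
 rim n 898
 circle [ 0.51616239 -0.06669212] 0.04912297337679777 686 z [0.12173893 0.1273342  0.1305875 ]
green [ 0.51310569 -0.44625186  0.01001753] [ 0.76216096 -0.23407449  0.09029244]
red [-0.03222028 -0.26828235  0.01011336] [0.71017666 0.05708651 0.09222955]
brass 96
[[ 0.49053082  0.04584421]
 [ 0.55375725 -0.17013633]] [88  8]
handle tri [ 0.56662557 -0.11421296  0.19876509] 0.019068266826341544
```

```bash
python3 - <<'E'
from h import *
L=lambda f:dict(np.load('pics/'+f+'.npz'))
H=[]
for n in('s1','d1'):
    d=L(n);P=world(d,*np.meshgrid(np.arange(640),np.arange(480)));p=d['pixels'].astype(int)
    near=np.hypot(P[...,0]-.515,P[...,1]+.1)<.12
    m=near&(p.max(-1)<60)&(P[...,2]>.136)&(P[...,2]<.19)
    v,u=np.nonzero(m);Q=P[m];f=240/np.tan(np.radians(d['fovy'])/2)
    print(n,m.sum(),u.mean(),v.mean(),Q.mean(0),Q.min(0),Q.max(0))
    w=np.array([(u.mean()-d['cx'])/f,(v.mean()-d['cy'])/f,1])@d['R'];H.append((-d['R'].T@d['t'],w))
    # rim top: points within 2.5mm of highest layer
    S=P[near&(np.hypot(P[...,0]-.518,P[...,1]+.071)<.062)&(np.hypot(P[...,0]-.518,P[...,1]+.071)>.038)&(P[...,2]>.125)&(P[...,2]<.134)&(p.max(-1)>70)]
    q=np.linalg.lstsq(np.c_[2*S[:,:2],np.ones(len(S))],(S[:,:2]**2).sum(1),rcond=None)[0];print(' rimtop',q[:2],np.sqrt(q[2]+q[:2]@q[:2]),len(S))
(c1,w1),(c2,w2)=H
s=np.linalg.lstsq(np.c_[w1,-w2],c2-c1,rcond=None)[0];a=c1+w1*s[0];b=c2+w2*s[1];print('tri',(a+b)/2,np.linalg.norm(a-b))
E
```

```text
s1 188 237.36702127659575 209.39361702127658 [ 0.51132134 -0.11862396  0.16259331] [ 0.49769459 -0.12853065  0.13665869] [ 0.51980482 -0.10848479  0.18314343]
 rimtop [ 0.5213963  -0.07060296] 0.04880697647432421 312
d1 178 372.3426966292135 172.9943820224719 [ 0.50193852 -0.11074176  0.16414867] [ 0.49260455 -0.12330816  0.13627528] [ 0.51164325 -0.10523516  0.18476849]
 rimtop [ 0.51627045 -0.06775106] 0.04899666219938922 547
tri [ 0.50223793 -0.11893318  0.15593774] 0.0017508761196781896
```

Request:
{"name": "drive_tool", "arguments": {"deltas": "1 15 -50 0 0;1 20 -55 0 0;1 20 -55 0 0;1 20 -55 0 0;1 20 -55 0 0", "grip_force": 60}}

```text
time_s: 0.72
position: [0.2583, 0.3573, 0.2495]
orientation: [[-0.968, 0.25, -0.0], [0.25, 0.968, -0.001], [-0.0, -0.001, -1.0]]
ft_force: [1.4, 0.4, 1.2]
width: 0.0855
grip_force: 0.0
```

Request:
{"name": "drive_tool", "arguments": {"deltas": "1 20 -55 0 0;1 25 -50 0 0;1 25 -50 0 0;1 30 -50 0 0;1 30 -50 0 0"}}

```text
time_s: 1.35
position: [0.3886, 0.1024, 0.2499]
orientation: [[-0.968, 0.251, 0.001], [0.251, 0.968, 0.0], [-0.001, 0.0, -1.0]]
ft_force: [0.0, 0.8, -0.1]
width: 0.0854
grip_force: 0.0
```

Request:
{"name": "drive_tool", "arguments": {"deltas": "1 26 -52 0 0;1 26 -50 0 0;1 26 -50 0 0;1 26 -50 0 0;1 0 0 0 0"}}

```text
time_s: 1.98
position: [0.4928, -0.1006, 0.2492]
orientation: [[-0.967, 0.255, -0.002], [0.255, 0.967, 0.0], [0.002, -0.0, -1.0]]
ft_force: [0.1, 0.9, -0.6]
width: 0.0856
grip_force: 0.0
```

```bash
python3 - <<'E'
from h import *
d=snap('wrist','w1');s=env.state();print(s['position'],s['time_s'],d['fovy'],-d['R'].T@d['t'],d['R'])
E
```

```text
[ 0.49214603 -0.09901985  0.24915211] 2.025 65.70646984690485 [ 0.42895718 -0.08454321  0.37341959] [[ 2.56293730e-01  9.66598841e-01 -4.53190515e-04]
 [ 9.33113173e-01 -2.47292611e-01  2.61048215e-01]
 [ 2.52216831e-01 -6.73278986e-02 -9.65325657e-01]]
```

View pics/w1.png

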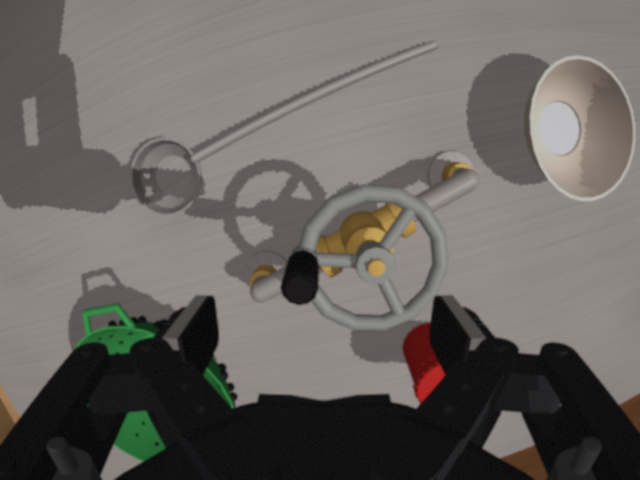

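The wrist view shows the wheel, with its nut at about (376,267) and the rim spanning 300–447 × 185–330. The handle runs from its top at about (300,291) to its bottom at about (300,258).

```bash
python3 - <<'E'
from h import *
d=dict(np.load('pics/w1.npz'));f=240/np.tan(np.radians(d['fovy']/2));print('f',f)
def ray(u,v):
    x=np.stack([u-d['cx'],v-d['cy']],-1).astype(float);r=np.linalg.norm(x,axis=-1);t=r/f
    return np.concatenate([x*(np.sin(t)/r)[...,None],np.cos(t)[...,None]],-1)
v,u=np.mgrid[0:480,0:640];c=-d['R'].T@d['t'];q=ray(u,v)
P=c+(q/q[...,2:]*d['depth'][...,None])@d['R'];p=d['pixels'].astype(int)
# handle
m=(p.max(-1)<60)&(abs(u-300)<25)&(v>245)&(v<308)&(P[...,2]>.13)
Q=P[m];T=Q[Q[:,2]>.178];print('handle',m.sum(),Q.min(0),Q.max(0),'top',T.mean(0),len(T),(T.min(0)+T.max(0))/2)
sel=(P[...,2]>.116)&(P[...,2]<.134)&(abs(u-373)<85)&(abs(v-258)<80)&~m&(np.ptp(p,axis=-1)<30)&(p.max(-1)>70)
S=P[sel];c0=np.array([.517,-.07])
for _ in range(15):
    D=np.hypot(*(S[:,:2]-c0).T);s=S[(D>.04)&(D<.06)&(S[:,2]>.125)];k=np.linalg.lstsq(np.c_[2*s[:,:2],np.ones(len(s))],(s[:,:2]**2).sum(1),rcond=None)[0];c0=k[:2]
print('rim',c0,np.sqrt(k[2]+c0@c0),len(s),np.percentile(s[:,2],[5,95]))
w=ray(np.array([376.]),np.array([267.]))[0]@d['R'];print('nut',c+w*(.137-c[2])/w[2], P[267,376])
# feet flanges
for n,b in(('f1',(440,475,150,190)),('f2',(245,280,255,295))):
    x0,x1,y0,y1=b;s=P[y0:y1,x0:x1].reshape(-1,3);h=cv2.cvtColor(d['pixels'][y0:y1,x0:x1],cv2.COLOR_RGB2HSV).reshape(-1,3);s=s[(h[:,1]>120)];print(n,len(s),s.mean(0))
E
```

```text
f 371.64829954431775
handle 1580 [ 0.42895718 -0.12866847  0.13650315] [ 0.5124464  -0.08454321  0.37341959] top [ 0.50151406 -0.11826979  0.18130552] 888 [ 0.47070179 -0.10660584  0.27571041]
rim [ 0.51728707 -0.07148356] 0.04878223549666908 5332 [0.12540982 0.12894511]
nut [ 0.51743742 -0.07146514  0.137     ] [ 0.51696798 -0.07153452  0.13825434]
f1 186 [0.48077817 0.02784659 0.03219288]
f2 177 [ 0.53347773 -0.17650267  0.03015615]
```

Request:
{"name": "drive_tool", "arguments": {"deltas": "1 9.5 -19.5 0 0;1 0 0 -30 0;1 0 0 -30 0;1 0 0 -26 0;1 0 0 0 0"}}

```text
time_s: 2.65
position: [0.5001, -0.1163, 0.1617]
orientation: [[-0.968, 0.25, -0.005], [0.25, 0.968, 0.002], [0.005, 0.0, -1.0]]
ft_force: [-0.1, -0.5, 0.4]
width: 0.0856
grip_force: 0.0
```

Request:
{"name": "drive_tool", "arguments": {"deltas": "-1 0 0 0 0;-1 0 0 0 0;-1 0 0 0 0;-1 0 0 0 0;-1 0 0 0 0"}}

```text
time_s: 3.28
position: [0.5021, -0.1178, 0.1652]
orientation: [[-0.968, 0.251, 0.001], [0.251, 0.968, -0.001], [-0.001, -0.001, -1.0]]
ft_force: [-2.0, -1.4, 5.1]
width: 0.0206
grip_force: 58.9
```

```bash
python3 - <<'E'
import numpy as np
t=np.radians(-108-15*np.arange(25));p=np.round(49.7*np.c_[np.cos(t),np.sin(t)]*2)/2;d=np.diff(p,axis=0)
for k in range(24):print(k,-108-15*(k+1),d[k],p[k+1]+[517.3,-71.5])
E
```

```text
0 -123 [-11.5   6. ] [ 490.3 -113. ]
1 -138 [-10.   8.] [ 480.3 -105. ]
2 -153 [-7.5 11. ] [472.8 -94. ]
3 -168 [-4. 12.] [468.8 -82. ]
4 -183 [-1. 13.] [467.8 -69. ]
5 -198 [ 2. 13.] [469.8 -56. ]
6 -213 [ 6.  11.5] [475.8 -44.5]
7 -228 [ 8. 10.] [483.8 -34.5]
8 -243 [11.   7.5] [494.8 -27. ]
9 -258 [12.  4.] [506.8 -23. ]
10 -273 [13.  1.] [519.8 -22. ]
11 -288 [13. -2.] [532.8 -24. ]
12 -303 [11.5 -6. ] [544.3 -30. ]
13 -318 [10. -8.] [554.3 -38. ]
14 -333 [  7.5 -11. ] [561.8 -49. ]
15 -348 [  4. -12.] [565.8 -61. ]
16 -363 [  1. -13.] [566.8 -74. ]
17 -378 [ -2. -13.] [564.8 -87. ]
18 -393 [ -6.  -11.5] [558.8 -98.5]
19 -408 [ -8. -10.] [ 550.8 -108.5]
20 -423 [-11.   -7.5] [ 539.8 -116. ]
21 -438 [-12.  -4.] [ 527.8 -120. ]
22 -453 [-13.  -1.] [ 514.8 -121. ]
23 -468 [-13.   2.] [ 501.8 -119. ]
```

Request:
{"name": "drive_tool", "arguments": {"deltas": "-1 -11.5 6 0 0;-1 -10 8 0 0;-1 0 0 0 0"}}

```text
time_s: 3.65
position: [0.4802, -0.1037, 0.1651]
orientation: [[-0.968, 0.251, 0.001], [0.251, 0.968, -0.002], [-0.002, -0.001, -1.0]]
ft_force: [-1.8, -1.6, 5.8]
width: 0.0199
grip_force: 60.1
```

Request:
{"name": "drive_tool", "arguments": {"deltas": "-1 -7.5 11 0 0;-1 -4 12 0 0;-1 -1 13 0 0;-1 2 13 0 0;-1 6 11.5 0 0"}}

```text
time_s: 4.28
position: [0.4752, -0.0431, 0.1651]
orientation: [[-0.968, 0.251, -0.002], [0.251, 0.968, -0.002], [0.001, -0.002, -1.0]]
ft_force: [-5.3, -3.6, 7.4]
width: 0.0202
grip_force: 60.3
```

```bash
python3 - <<'E'
from h import *
d=snap('wrist','w2');s=env.state();print(s['position'],s['ft_force'],s['width'])
E
```

```text
[ 0.47597643 -0.04192049  0.16512612] [-3.78246865  1.46324246  8.70121388] 0.020953675494885863
```

View pics/w2.png

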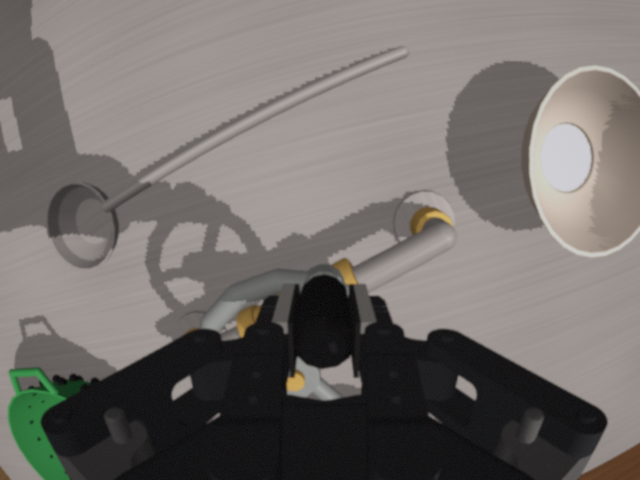

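The handle sits between the pads at about (325,320), and the wheel is following the tool. I'll carry on.

Request:
{"name": "drive_tool", "arguments": {"deltas": "-1 8 10 0 0;-1 11 7.5 0 0;-1 12 4 0 0;-1 13 1 0 0;-1 13 -2 0 0"}}

```text
time_s: 4.95
position: [0.5325, -0.0224, 0.1651]
orientation: [[-0.968, 0.25, -0.002], [0.25, 0.968, -0.001], [0.002, -0.001, -1.0]]
ft_force: [-6.2, -4.0, 9.9]
width: 0.0202
grip_force: 60.5
```

Request:
{"name": "drive_tool", "arguments": {"deltas": "-1 11.5 -6 0 0;-1 10 -8 0 0;-1 3 -3.5 0 0;-1 2.5 -3.5 0 0;-1 2 -4 0 0"}}

```text
time_s: 5.58
position: [0.5615, -0.0468, 0.1651]
orientation: [[-0.968, 0.251, -0.001], [0.251, 0.968, 0.002], [0.002, 0.001, -1.0]]
ft_force: [-4.5, 2.1, 8.2]
width: 0.0203
grip_force: 60.4
```

Request:
{"name": "drive_tool", "arguments": {"deltas": "-1 2 -4 0 0;-1 1 -4 0 0;-1 1 -4 0 0;-1 0 0 0 0"}}

```text
time_s: 6.08
position: [0.5657, -0.0579, 0.1651]
orientation: [[-0.968, 0.251, -0.0], [0.251, 0.968, 0.004], [0.001, 0.003, -1.0]]
ft_force: [-3.1, 4.7, 7.3]
width: 0.0205
grip_force: 60.4
```

Request:
{"name": "drive_tool", "arguments": {"deltas": "-1 0.5 -4 0 0;-1 0.5 -4 0 0;-1 0 0 0 0"}}

```text
time_s: 6.45
position: [0.5658, -0.0589, 0.1651]
orientation: [[-0.968, 0.251, -0.003], [0.251, 0.968, 0.019], [0.008, 0.017, -1.0]]
ft_force: [-7.4, 28.5, 12.6]
width: 0.0204
grip_force: 61.5
```

```bash
python3 - <<'E'
from h import *
d=snap('wrist','closed');s=env.state();print(s['time_s'],s['position'],s['ft_force'],s['width'],s['qpos'])
E
```

```text
6.5 [ 0.5658309  -0.05886743  0.16507625] [-6.66608719 28.92111655 12.87993798] 0.020340667962475512 [-0.20594528  0.01752223  1.90976658  0.0185891   1.22125339 -1.52943005]
```

Request:
{"name": "drive_tool", "arguments": {"deltas": "-1 -0.5 4 0 0;-1 -0.5 4 0 0;-1 0 0 0 0"}}

```text
time_s: 6.88
position: [0.5657, -0.0579, 0.1651]
orientation: [[-0.968, 0.25, -0.0], [0.25, 0.968, 0.002], [0.001, 0.002, -1.0]]
ft_force: [-3.1, 3.3, 8.4]
width: 0.0204
grip_force: 60.7
```

Request:
{"name": "drive_tool", "arguments": {"deltas": "-1 -4 12 0 0;-1 -7.5 11 0 0;-1 -10 8 0 0;-1 -11.5 6 0 0;-1 -13 2 0 0"}}

```text
time_s: 7.5
position: [0.5212, -0.0203, 0.1652]
orientation: [[-0.968, 0.251, 0.006], [0.251, 0.968, -0.001], [-0.006, 0.001, -1.0]]
ft_force: [5.1, -2.5, 2.8]
width: 0.0201
grip_force: 60.3
```

Request:
{"name": "drive_tool", "arguments": {"deltas": "-1 -13 -1 0 0;-1 -12 -4 0 0;-1 -11 -7.5 0 0;-1 -8 -10 0 0;-1 -6 -11.5 0 0"}}

```text
time_s: 8.12
position: [0.4702, -0.0528, 0.1651]
orientation: [[-0.968, 0.251, 0.003], [0.251, 0.968, 0.004], [-0.002, 0.005, -1.0]]
ft_force: [2.1, 4.0, 4.4]
width: 0.0205
grip_force: 60.7
```

Request:
{"name": "drive_tool", "arguments": {"deltas": "-1 -2 -13 0 0;-1 1 -13 0 0;-1 4 -12 0 0;-1 7.5 -11 0 0;-1 10 -8 0 0"}}

```text
time_s: 8.75
position: [0.4894, -0.1116, 0.1651]
orientation: [[-0.968, 0.251, -0.003], [0.251, 0.968, -0.0], [0.003, -0.001, -1.0]]
ft_force: [-7.4, 0.7, 9.1]
width: 0.0206
grip_force: 61.1
```

Request:
{"name": "drive_tool", "arguments": {"deltas": "-1 11.5 -6 0 0;-1 13 -2 0 0;-1 13 1 0 0;-1 12 4 0 0;-1 11 7.5 0 0"}}

```text
time_s: 9.38
position: [0.5508, -0.1073, 0.1651]
orientation: [[-0.968, 0.251, -0.001], [0.251, 0.968, -0.001], [0.001, -0.001, -1.0]]
ft_force: [-6.1, -1.2, 9.7]
width: 0.0205
grip_force: 61.0
```

Request:
{"name": "drive_tool", "arguments": {"deltas": "-1 8 10 0 0;-1 6 11.5 0 0;-1 2 13 0 0;-1 -1 13 0 0;-1 0 0 0 0"}}

```text
time_s: 10.0
position: [0.5659, -0.0587, 0.1651]
orientation: [[-0.968, 0.25, 0.001], [0.25, 0.968, 0.0], [-0.001, 0.0, -1.0]]
ft_force: [-1.9, -0.1, 7.4]
width: 0.0205
grip_force: 60.7
```

One turn is done: the tool is back at y −58.7 with almost no load. Now the second turn.

Request:
{"name": "drive_tool", "arguments": {"deltas": "-1 -4 12 0 0;-1 -7.5 11 0 0;-1 -10 8 0 0;-1 -11.5 6 0 0;-1 -13 2 0 0"}}

```text
time_s: 10.62
position: [0.5212, -0.0203, 0.1652]
orientation: [[-0.968, 0.251, 0.006], [0.251, 0.968, -0.001], [-0.006, 0.001, -1.0]]
ft_force: [5.3, -3.2, 2.4]
width: 0.0204
grip_force: 60.3
```

Request:
{"name": "drive_tool", "arguments": {"deltas": "-1 -13 -1 0 0;-1 -12 -4 0 0;-1 -11 -7.5 0 0;-1 -8 -10 0 0;-1 -6 -11.5 0 0"}}

```text
time_s: 11.25
position: [0.4702, -0.0528, 0.1651]
orientation: [[-0.968, 0.251, 0.003], [0.251, 0.968, 0.004], [-0.002, 0.005, -1.0]]
ft_force: [2.6, 4.1, 5.5]
width: 0.0206
grip_force: 60.7
```

Request:
{"name": "drive_tool", "arguments": {"deltas": "-1 -2 -13 0 0;-1 1 -13 0 0;-1 4 -12 0 0;-1 7.5 -11 0 0;-1 10 -8 0 0"}}

```text
time_s: 11.88
position: [0.4894, -0.1116, 0.1651]
orientation: [[-0.968, 0.251, -0.003], [0.251, 0.968, -0.0], [0.003, -0.001, -1.0]]
ft_force: [-5.8, -0.2, 10.2]
width: 0.0201
grip_force: 61.1
```

Request:
{"name": "drive_tool", "arguments": {"deltas": "-1 11.5 -6 0 0;-1 13 -2 0 0;-1 13 1 0 0;-1 12 4 0 0;-1 11 7.5 0 0"}}

```text
time_s: 12.5
position: [0.5508, -0.1073, 0.1651]
orientation: [[-0.968, 0.252, -0.001], [0.252, 0.968, -0.001], [0.001, -0.001, -1.0]]
ft_force: [-5.6, -0.9, 9.4]
width: 0.0203
grip_force: 61.0
```

Request:
{"name": "drive_tool", "arguments": {"deltas": "-1 8 10 0 0;-1 6 11.5 0 0;-1 2 13 0 0;-1 -1 13 0 0;-1 0 0 0 0"}}

```text
time_s: 13.12
position: [0.5659, -0.0587, 0.1652]
orientation: [[-0.968, 0.25, 0.001], [0.25, 0.968, -0.0], [-0.001, 0.0, -1.0]]
ft_force: [-1.9, 0.1, 6.9]
width: 0.0202
grip_force: 60.7
```

```bash
python3 - <<'E'
from h import *
d=snap('wrist','end');s=env.state();print(s['time_s'],s['position'],s['ft_force'],s['width'])
a=cv2.imread('pics/closed.png');b=cv2.imread('pics/end.png')
cv2.imwrite('pics/cmp.png',np.hstack([a[200:,150:530],b[200:,150:530]]))
E
```

```text
13.175 [ 0.56588427 -0.05876899  0.1651205 ] [-2.97131654  0.41332422  7.7578468 ] 0.020600489309573602
```

View pics/cmp.png

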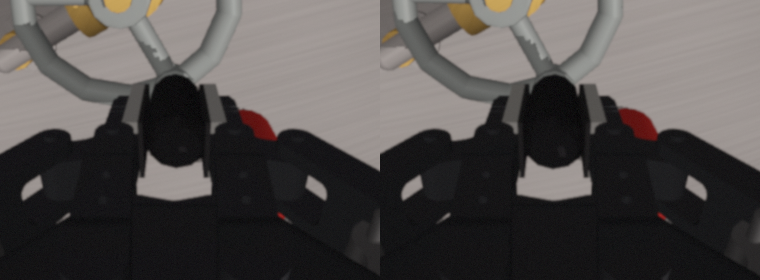

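The closed view (left) and the end view (right) match. The spoke and handle point the same way (handle at about (175,110) and (553,110)), so the wheel is two full turns from the stop and still gripped.

```bash
python3 -c "
from cell import env
s=env.state();print(abs(s['joint_vel']).max() if hasattr(s['joint_vel'],'max') else s['joint_vel']);print(env.job_done())"
```

```text
0.0049340646342329805
the job is handed in; nothing more can be done
None
```

I closed the valve against its stop, felt as a jump to about 28 N, then backed it off two full turns, matching the closed pose in the wrist view to about 1°. I handed it in with the handle still gripped and the wheel at rest; I took no final picture to check that the bowl, colander, tin and ladle had not moved.

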